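# Steer the laser spot into the ring for the hologram set

## Task

We are getting the hologram set ready to take a picture of a paper doll: slide the laser's red shutter tab fully open, and turn the two knurled screws on top of the mirror mount until the red spot lies wholly inside the black ring on the leaning white card. Let go of everything, keep your fingers off the mirror and its front plate, and leave the lens stand, the doll, the glue stick and the mug standing where they are.

Things in the scene. Friction and masses are not known exactly. Their poses are not given: they have to be found in the camera images.
- bench: Steel base plate, dark grey, on cork: 390 x 790 mm, top face 16 mm above the table. It carries the laser, the mirror mount and the card holder. Origin: centre of its underside; x and y along its 390 and 790 mm sides. The beam leaves the mirror along its -y to the card, 610 mm away.
- shutter (a joint): Laser shutter, a steel blade that slides level across the nose of the black laser head: 0 m closed, 0.018 m fully open (end stop). It stays where it is left (about 1.2 N of friction). While it is closed there is no spot.
- shutter_tab (a point): Point on the shutter's upright red tab where it is best pinched: the tab is 12 mm wide along the slide, 10 mm thick along the beam, 28 mm tall; the point lies 11 mm below its top, on its axis, and 21 mm above the laser's top face, which is behind it. Axes (turned as the laser is): x along the beam, towards the mirror; y the opening direction (the tab moves along +y as it opens, on the whole towards the robot); z up.
- pan_screw (a joint): Screw with the BLUE cap on top of the mirror mount. Angle in rad, grows anticlockwise seen from above; stops at -3.6 and 3.6. It steers the spot sideways: each +1 rad moves the spot 10.8 mm to the left as seen when facing the printed side of the card (along -x of ring). Stays where it is left (0.05 N m of friction).
- pan_screw_grip (a point): Point on the upright axis of the blue-capped screw's knurled steel knob, 9 mm below its top: the knob is a round head of 22 mm diameter and 20 mm height whose underside is 16 mm clear of the black mount block below. A white line on the cap shows its turn. The yellow-capped knob stands 66 mm away (centres).
- tilt_screw (a joint): Screw with the YELLOW cap on top of the mirror mount. Angle in rad, grows anticlockwise seen from above; stops at -3.6 and 3.6. It steers the spot up and down: each +1 rad moves the spot 13.6 mm up the slope of the card (along +y of ring). Stays where it is left (0.05 N m of friction).
- tilt_screw_grip (a point): The same point on the yellow-capped screw's knob (22 mm diameter, 20 mm tall; the point is on its axis, 9 mm below its top).
- mirror_plate: Front plate of the mirror mount, 96 mm wide, 60 mm tall, 8 mm thick, with the round 50 mm mirror in it. Origin: centre of the mirror; -y is the way the mirror faces, z up. The two knobs' axes stand 29 mm behind it and 33 mm to either side (blue at -x, yellow at +x). Not to be touched.
- spot (a point): Centre of the round red laser spot, 8 mm across, on the face of the card. While the shutter is closed the spot is not to be seen; this point is then where it would be, up to 4 mm behind the card's face.
- ring (a point): Centre of the black ring printed on the white card (ring 20 mm inside, 26 mm outside diameter, with four short cross-hair ticks outside it). The card is 130 x 120 mm, on a black board that leans back 40 degrees, facing the mirror. Axes: x to the right for someone facing the card, y up its slope, z out of its face.
- lens_center (a point): Lens stand waiting to be used: round lens in a black 42 mm ring on a post and a 44 mm square steel foot, 96 mm tall; the point is 48 mm above its underside.
- doll_center (a point): Folded paper doll with a red robe, yellow crown and black hair, 88 mm tall, 52 mm across; the point is 42 mm above its underside.
- glue_center (a point): White glue stick with a blue foot, standing, 30 mm diameter, 92 mm tall; the point is at half height.
- mug_center (a point): Red mug, 80 mm diameter, 92 mm tall; the point is at half height on its axis.

How it is judged (in metres and radians):
At the end, for the whole second after the job is handed in: The shutter is open (at least 16 of its 18 mm), the centre of the red spot is within 6 mm of the ring's centre (the spot lies wholly inside the ring), and the screws are at rest and released (distance between spot and ring below 0.006 m and value of joint shutter above 0.016 m and velocity of joint pan_screw between -0.05 and 0.05 rad/s and velocity of joint tilt_screw between -0.05 and 0.05 rad/s); the robot touches nothing.
It fails at once if the fingers or arm press on the mirror or its front plate (over 1 N) (contact force between any of the fingers, the arm and mirror_plate above 1 N).
It fails at once if the lens stand, doll, glue stick or mug is moved by more than 15 mm (distance of any of lens_center, doll_center, glue_center, mug_center from where it was at the start of the episode above 0.015 m).
It also fails if it takes over 72 s, if anything falls off the work surface, if the arm or the gripper's body presses on something with over 40 N, if the wrist force passes 120 N, or if a joint passes its speed limit or range.

## Robot

A 6-joint arm with a two-finger parallel gripper is mounted at the origin on the work surface. World frame = base frame: x ahead of the robot, y to its left, z up, the work surface at z = 0. Lengths are in m, angles in degrees, forces in N, time in s.
With the tool pointing down it reaches from about 0.275 to 0.85 m from the base axis. Payload 5.2 kg.
Tool frame: the origin (TCP) lies at the very end of the fingers, on their centre line; the grasp point (between the pads) lies 19 mm behind it (r.grasp_offset is the distance from the TCP to the grasp point, in m); z points along the fingers, y is the line along which they close (so a half turn about z gives the same grasp; the last joint's range is limited). The gripper opens to 85 mm and grips with 20 to 120 N. Pads are 22 mm wide; open, the fingers measure 114 mm over their backs; the gripper's body (76 mm by 85 mm) begins 54 mm behind the grasp point. The pads swing forward as they close: fully open they stand 13 mm farther back than shut.
Start: joints at [-75.103, 14.817, 87.949, -0, 77.235, -11.62], TCP at [0.246, -0.492, 0.231] pointing down, gripper open.
Joint ranges: [-179.93, 179.93], [-52.35, 119.4], [10.71, 147.94], [-69.91, 249.91], [12.55, 155.21], [-178.61, 178.61]. Speed limits (degrees/s): [147.25, 147.25, 180, 180, 180, 180].

## Interface

Orientations are given as [roll, pitch, yaw] about the fixed x, y, z axes, in that order (R = Rz(yaw) Ry(pitch) Rx(roll)).
In Python, from bench import r, vision gives the robot as it stands. Calls block until the motion is done:
- r.move_pose(position, orientation): joint-space move of the TCP to a pose.
- r.move_straight(position, ori=None, v=0.15, stop_force=None): straight line of the TCP; ori=None keeps the orientation; v is the mean speed in m/s. With stop_force (N) it stops when the force on the tool has changed by that much, and returns True; else False.
- r.set_joints(angles): joint-space move.
- r.set_gripper(opening, f_grip=None): finger opening in m; f_grip is the grip in N (None keeps the last); returns when the fingers have stopped.
- r.pause(seconds).
- r.inverse_kinematics(position, orientation): joint angles nearest the present ones, or None.
- r.get_state(): the state.
- vision.camera(name): name is "side" or "top"; returns a dict with "img" (420x560x3 uint8, red, green, blue), "z_map" (420x560 float32, m along the optical axis (not along the pixel's ray), 0 where there is no reading), "fx", "fy", "cx", "cy" (pixels), "view" (4x4, takes a point from world to camera coordinates). Camera axes: x right, y down, z forward; pixel columns grow to the right and rows downward; lengths in m; the calibration is good to about 2 mm. A picture is of the moment at which its call begins.
A pose or a line that the arm cannot do raises r.MotionError and nothing moves.
- r.sign_off(): hands the job in; it is judged then, once.
The state is a dict: "clock": time; "joint_positions": joint angles; "qvel": joint speeds; "tau": joint torques, N m; "position": TCP position; "tcp_rot": TCP orientation; "force": force on the tool from outside, world axes, zero at the start; "wrist_torque": the same for the moment, N m; "opening": finger opening in m; "grip_force": force on a finger pad.
Only numpy, scipy, OpenCV 4.12 (cv2) and the standard library are available. Lean on these libraries where they do the work, as an engineer would, in place of code of your own. Each camera call takes 0.05 s, during which the arm holds its last target. There are 200 camera calls.

## Working session

There is one attempt and no reset: what is moved stays moved. The work goes in short steps, each a Python script; the robot and the scene stay as the last script left them, time stands still between calls to the robot, and variables do not carry over. Pictures are saved under pics/ and viewed, at most 10 in all, crops included, and the job is handed in when it is done.

```bash
ls; mkdir -p pics
python3 - <<'E'
from bench import r, vision
import cv2, numpy as np
for n in("top","side"):
    c=vision.camera(n); cv2.imwrite(f"pics/{n}0.png",c["img"][:,:,::-1]); np.savez(f"{n}0.npz",**c)
    print(n,c["fx"],c["fy"],c["cx"],c["cy"],np.round(c["view"],3).tolist())
print(r.get_state()["clock"])
E
```

```text
pics
top 418.23057307670894 418.23057307670894 279.97038918265997 208.1140996961113 [[0.009, -1.0, -0.007, 0.019], [-0.99, -0.007, -0.143, 0.51], [0.143, 0.008, -0.99, 1.359], [0.0, 0.0, 0.0, 1.0]]
side 500.1157186902186 500.1157186902186 281.39639965070813 213.6504238207055 [[-0.993, -0.115, -0.011, 0.519], [-0.058, 0.581, -0.812, 0.124], [0.1, -0.806, -0.584, 1.293], [0.0, 0.0, 0.0, 1.0]]
0.1
```

View pics/top0.png

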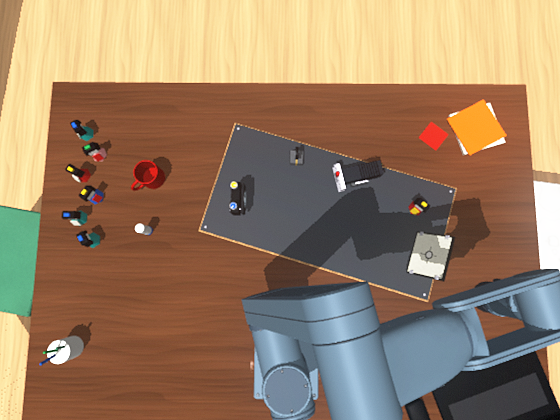

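View pics/side0.png

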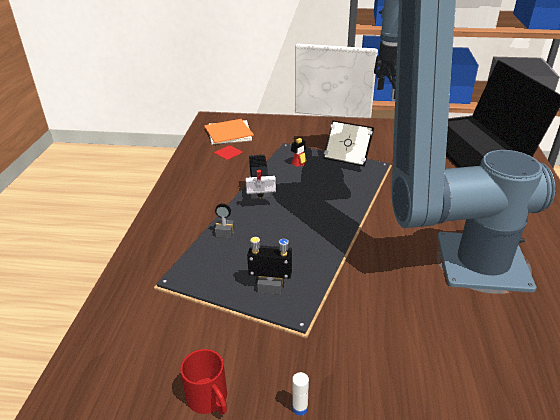

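The top view shows the mirror mount at about (236,197) with its yellow cap above the blue one. The laser nose and red tab are at about (338,170), the card is at (430,255) and the doll at (418,205). In the side view the caps are at (255,241) yellow and (284,243) blue. I'll enlarge both areas.

Run:
```python
import cv2, numpy as np
a=np.load("top0.npz")["img"][:,:,::-1]; b=np.load("side0.npz")["img"][:,:,::-1]
f=lambda i,x,y,w,h:cv2.resize(i[y:y+h,x:x+w],(400,300),interpolation=cv2.INTER_NEAREST)
cv2.imwrite("pics/crops.png",np.vstack([np.hstack([f(a,210,167,80,60),f(a,320,145,80,60)]),np.hstack([f(b,230,225,80,60),f(b,230,150,80,60)])]))
```

```text
(no output)
```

View pics/crops.png

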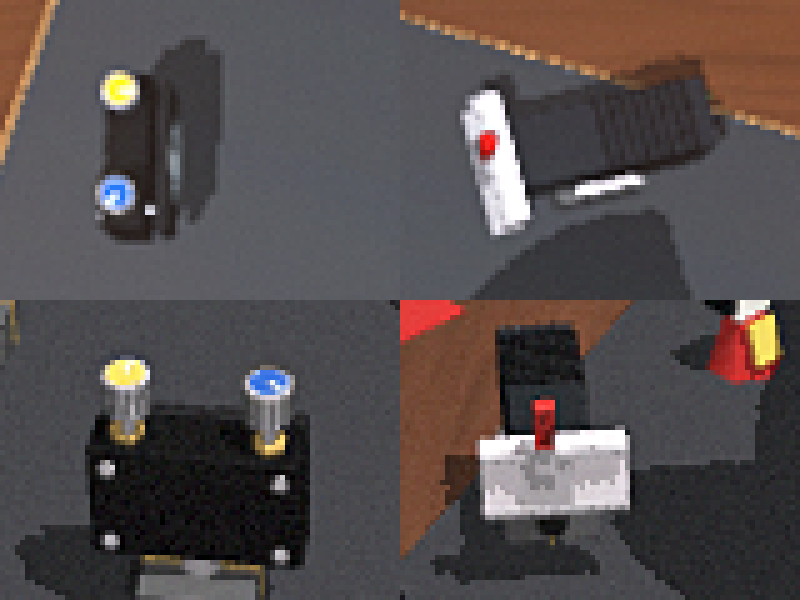

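The crops show both caps, each with its white line, and the red tab at about (337,174) in the top view and (259,174) in the side view. Next I'll triangulate them.

```bash
cat > h.py <<'E'
import cv2, numpy as np
def pix(c,p):
    q=(c["view"]@np.append(p,1))[:3]; return np.array([c["fx"]*q[0]/q[2]+c["cx"],c["fy"]*q[1]/q[2]+c["cy"]])
def ray(c,uv):
    V=c["view"]; d=V[:3,:3].T@np.array([(uv[0]-c["cx"])/c["fx"],(uv[1]-c["cy"])/c["fy"],1]); return -V[:3,:3].T@V[:3,3],d
def tri(c1,u1,c2,u2):
    o1,d1=ray(c1,u1);o2,d2=ray(c2,u2); s=np.linalg.lstsq(np.c_[d1,-d2],o2-o1,rcond=None)[0]
    a,b=o1+s[0]*d1,o2+s[1]*d2; return (a+b)/2,np.linalg.norm(a-b)
def onz(c,uv,z):
    o,d=ray(c,uv); return o+d*(z-o[2])/d[2]
def cen(c,box,col,full=False):
    x,y,w,h=box; i=c["img"][y:y+h,x:x+w]; H=cv2.cvtColor(i,cv2.COLOR_RGB2HSV); hh,s,v=cv2.split(H)
    m={"y":(hh>22)&(hh<35)&(s>110)&(v>110),"b":(hh>95)&(hh<125)&(s>110)&(v>110),"r":((hh<8)|(hh>172))&(s>140)&(v>90)}[col]
    n,l,st,ct=cv2.connectedComponentsWithStats(m.astype(np.uint8))
    if n<2: return None
    k=1+np.argmax(st[1:,4]); return (ct[k]+[x,y],st[k]+np.array([x,y,0,0,0])) if full else ct[k]+[x,y]
def pts(c,box):
    x,y,w,h=box; v,u=np.mgrid[y:y+h,x:x+w]; z=c["z_map"][y:y+h,x:x+w]
    q=np.stack([(u-c["cx"])/c["fx"]*z,(v-c["cy"])/c["fy"]*z,z],-1); V=c["view"]; return (q-V[:3,3])@V[:3,:3]
E
python3 - <<'E'
from h import *
t=dict(np.load("top0.npz"));s=dict(np.load("side0.npz")); np.set_printoptions(precision=4,suppress=True)
for k,bt,bs in(("y",(210,167,60,60),(230,225,80,60)),("b",(210,167,60,60),(230,225,80,60)),("r",(330,160,15,20),(250,165,20,22))):
    a,b=cen(t,bt,k,1),cen(s,bs,k,1); print(k,a,b,tri(t,a[0],s,b[0]))
    u,v=np.round(a[0]).astype(int); print("  depth",pts(t,(u-1,v-1,3,3)).reshape(-1,3).mean(0))
# bench corners
for uv in((237,127),(453,189),(426,297),(204,230)): print(uv,onz(t,uv,.016))
# heights along plate/block: top depth rows between knobs
P=pts(t,(228,190,30,16)); print(np.round(P[8,:,2],3)); print(np.round(P[8,:,:2],3)[::6])
print("laser top z", np.round(pts(t,(328,165,60,16))[8,::4],3))
E
```

```text
y (array([233.2   , 184.1333]), array([231, 182,   5,   5,  15])) (array([254.6364, 239.1364]), array([252, 237,   7,   5,  22])) (array([0.563 , 0.166 , 0.1614]), np.float64(0.003168789294419229))
  depth [0.565  0.1667 0.1615]
b (array([233.0769, 204.6154]), array([231, 203,   5,   5,  13])) (array([282.7917, 240.7917]), array([280, 239,   7,   5,  24])) (array([0.4996, 0.165 , 0.1609]), np.float64(0.0031292134663653743))
  depth [0.5002 0.1653 0.1597]
r (array([336.9231, 173.6923]), array([336, 172,   3,   5,  13])) (array([258.2727, 173.7576]), array([256, 170,   5,  10,  33])) (array([ 0.6045, -0.1552,  0.1361]), np.float64(0.001757157377953565))
  depth [ 0.6027 -0.1544  0.1436]
(237, 127) [0.7973 0.1757 0.016 ]
(453, 189) [ 0.5826 -0.5646  0.016 ]
(426, 297) [ 0.2215 -0.4581  0.016 ]
(204, 230) [0.4361 0.2785 0.016 ]
[0.017 0.017 0.123 0.125 0.127 0.123 0.117 0.117 0.12  0.121 0.119 0.111
 0.085 0.124 0.128 0.116 0.102 0.078 0.02  0.014 0.011 0.016 0.015 0.015
 0.014 0.015 0.02  0.017 0.016 0.014]
[[0.546 0.2  ]
 [0.529 0.168]
 [0.535 0.152]
 [0.546 0.139]
 [0.547 0.119]]
laser top z [[ 0.635 -0.14   0.018]
 [ 0.637 -0.155  0.01 ]
 [ 0.606 -0.151  0.143]
 [ 0.613 -0.168  0.111]
 [ 0.612 -0.18   0.116]
 [ 0.614 -0.194  0.112]
 [ 0.612 -0.205  0.118]
 [ 0.613 -0.219  0.113]
 [ 0.614 -0.232  0.112]
 [ 0.613 -0.244  0.114]
 [ 0.614 -0.257  0.112]
 [ 0.613 -0.27   0.114]
 [ 0.612 -0.281  0.119]
 [ 0.613 -0.295  0.116]
 [ 0.637 -0.332  0.014]]
```

Run:
```python
from bench import r, vision
from h import *
np.set_printoptions(precision=3,suppress=True)
tab=np.array([.604,-.1545,.1195]); op=np.array([-.971,-.240,0])
r.set_gripper(.045,30)
best=None
for yaw in(103.9,-76.1):
    q=r.inverse_kinematics(tab+[0,0,.08],[180,0,yaw]); print(yaw,q)
    if q is not None and (best is None or abs(q[5])<best[0]): best=(abs(q[5]),yaw)
yaw=best[1]
r.move_pose(tab+[0,0,.08],[180,0,yaw])
print(r.move_straight(tab,v=.1,stop_force=10))
r.set_gripper(0,30); s=r.get_state(); print(s["opening"],s["grip_force"],s["force"],s["position"],s["clock"])
print(r.move_straight(tab+op*.022,v=.03,stop_force=12)); s=r.get_state(); print(s["position"],np.dot(np.array(s["position"])-tab,op),s["force"],s["opening"])
r.set_gripper(.045); r.move_straight(np.array(s["position"])+[0,0,.1],v=.2)
for n in("top","side"):
    c=vision.camera(n); cv2.imwrite(f"pics/{n}1.png",c["img"][:,:,::-1]); np.savez(f"{n}1.npz",**c)
print(r.get_state()["clock"])
a=[dict(np.load(f"{n}1.npz"))["img"][:,:,::-1] for n in("top","side")]
f=lambda i,x,y,w,h:cv2.resize(i[y:y+h,x:x+w],(400,300),interpolation=cv2.INTER_NEAREST)
cv2.imwrite("pics/c2.png",np.vstack([np.hstack([f(a[0],320,145,80,60),f(a[0],390,220,80,60)]),np.hstack([f(a[1],230,150,80,60),f(a[1],310,115,80,60)])]))
```

```text
103.9 [-24.585  23.54   79.956   0.     76.505 -38.485]
-76.1 [-24.585  23.54   79.956  -0.     76.505 141.515]
False
0.011461254066235337 32.56101429462433 [-1.344  0.716  4.189] [ 0.604 -0.155  0.12 ] 3.7083
True
[ 0.588 -0.158  0.12 ] 0.01621006078178224 [2.444 0.377 1.759] 0.010961023447893096
5.4917
```

View pics/c2.png

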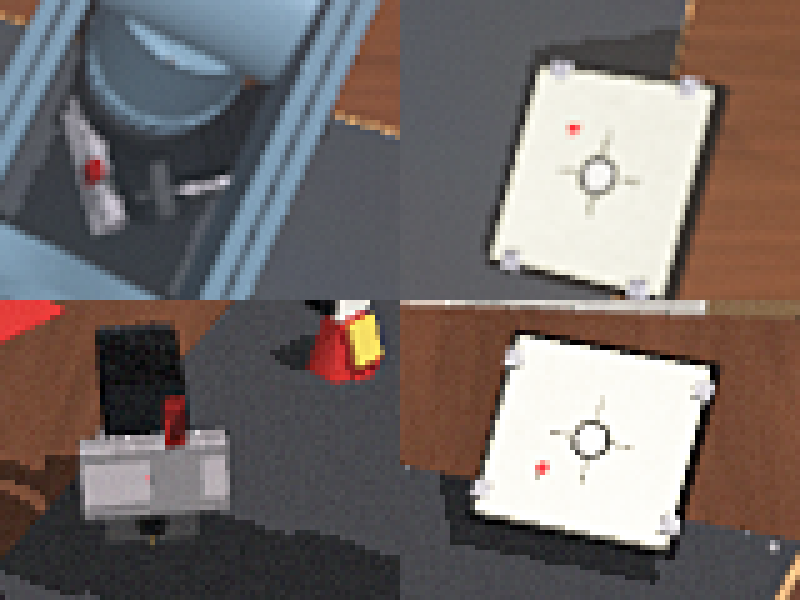

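The picture shows the tab shifted by about 6–7 px. The spot on the card is lower left of the ring: (338,208) against (348,203) in the side view. I'll compute both offsets.

```bash
cat >> h.py <<'E'
XR=np.array([-.9603,.2788,0]); N=np.array([.2788*np.sin(np.radians(50)),.9603*np.sin(np.radians(50)),np.cos(np.radians(50))]); YR=np.cross(N,XR)
def onplane(c,uv,p0):
    o,d=ray(c,uv); return o+d*(N@(p0-o))/(N@d)
def ringpix(c,box):
    x,y,w,h=box; g=cv2.cvtColor(c["img"][y:y+h,x:x+w],cv2.COLOR_RGB2GRAY); wt=np.clip(150.-g,0,None); wt[wt<20]=0
    v,u=np.mgrid[y:y+h,x:x+w]; return np.array([(wt*u).sum(),(wt*v).sum()])/wt.sum()
def spotpix(c,box):
    x,y,w,h=box; i=c["img"][y:y+h,x:x+w].astype(float); wt=np.clip(i[...,0]-i[...,1:].max(-1)-30,0,None)
    v,u=np.mgrid[y:y+h,x:x+w]; return (np.array([(wt*u).sum(),(wt*v).sum()])/wt.sum(),wt.sum()) if wt.sum()>0 else (None,0)
E
python3 - <<'E'
from h import *
np.set_printoptions(precision=4,suppress=True)
d={}
for n in("top","side"): d[n]=dict(np.load(f"{n}1.npz"))
R={"top":ringpix(d["top"],(422,247,16,16)),"side":ringpix(d["side"],(343,198,11,11))}
S={"top":spotpix(d["top"],(416,236,28,35)),"side":spotpix(d["side"],(330,185,35,35))}
print(R,S); p,e=tri(d["top"],R["top"],d["side"],R["side"]); print("ring",p,e)
P=pts(d["top"],(421,240,22,30)).reshape(-1,3); q=P-P.mean(0); n=np.linalg.svd(q[np.linalg.norm(q,axis=1)<.08])[2][2]; print("fit n",n*np.sign(n[2]),N)
for k in d:
    rr=onplane(d[k],R[k],p); dd=onplane(d[k],S[k][0],p)-rr; print(k,"spot-ring x,y mm",dd@XR*1e3,dd@YR*1e3)
s0=dict(np.load("side0.npz")); a=cen(s0,(250,165,20,22),"r",1);b=cen(d["side"],(250,165,25,22),"r",1); print(a,b)
print((onz(d["side"],b[0],.135)-onz(s0,a[0],.135))@np.array([-.971,-.24,0]))
E
```

```text
{'top': array([428.144, 252.952]), 'side': array([348.001 , 203.0021])} {'top': (array([424.3206, 245.296 ]), np.float64(446.0)), 'side': (array([363.6897, 217.819 ]), np.float64(116.0))}
ring [ 0.3544 -0.547  -0.2107] 0.04021056312523785
fit n [0.226  0.75   0.6216] [0.2136 0.7356 0.6428]
top spot-ring x,y mm -27.28963446520822 -24.213752371722553
side spot-ring x,y mm 70.68080921960586 -41.50070929585462
(array([258.2727, 173.7576]), array([256, 170,   5,  10,  33])) (array([264.2308, 173.    ]), array([263, 169,   4,  10,  26]))
0.01693063994049692
```

Run:
```python
from bench import r
from h import *
np.set_printoptions(precision=4,suppress=True)
op=np.array([-.971,-.240,0]); p=np.array(r.get_state()["position"])
r.move_straight(p-[0,0,.1],v=.15); r.set_gripper(0,30); p0=np.array(r.get_state()["position"])
hit=r.move_straight(p0+op*.006,v=.02,stop_force=20); s=r.get_state(); print(hit,(np.array(s["position"])-p0)@op,s["force"],s["opening"])
r.set_gripper(.045); r.move_straight(np.array(s["position"])+[0,0,.1],v=.2); print(r.get_state()["clock"])
d={n:dict(np.load(f"{n}1.npz")) for n in("top","side")}
R={"top":ringpix(d["top"],(424,249,11,12)),"side":ringpix(d["side"],(343,138,11,11))}
S={"top":spotpix(d["top"],(418,238,14,14)),"side":spotpix(d["side"],(330,130,28,25))}
print(R,S); p,e=tri(d["top"],R["top"],d["side"],R["side"]); print("ring",p,e)
for k in d:
    rr=onplane(d[k],R[k],p); dd=onplane(d[k],S[k][0],p)-rr; print(k,"spot-ring x,y mm",dd@XR*1e3,dd@YR*1e3)
```

```text
True -1.8651415009071526e-05 [3.3225 0.8157 1.3515] 0.01158839559056899
8.0417
{'top': array([428.144, 252.952]), 'side': array([348.5524, 142.6324])} {'top': (array([424.3206, 245.296 ]), np.float64(446.0)), 'side': (array([337.9845, 148.0601]), np.float64(582.0))}
ring [ 0.3571 -0.4433  0.0956] 0.010161182527597405
top spot-ring x,y mm -22.13229247945404 -19.637707137457753
side spot-ring x,y mm -30.035697139065558 -23.749165599674363
```

```bash
sed -i 's/np.clip(150.-g,0,None); wt\[wt<20\]=0/np.clip(200.-g,0,None)/' h.py
python3 - <<'E'
from h import *
d={n:dict(np.load(f"{n}1.npz")) for n in("top","side")}
R={"top":ringpix(d["top"],(423,249,13,12)),"side":ringpix(d["side"],(342,137,12,12))}
S={"top":spotpix(d["top"],(418,238,14,14)),"side":spotpix(d["side"],(330,130,28,25))}
print(R); p,e=tri(d["top"],R["top"],d["side"],R["side"]); print("ring",p,e)
print(cv2.cvtColor(d["top"]["img"],cv2.COLOR_RGB2GRAY)[248:263,421:438]);print(cv2.cvtColor(d["side"]["img"],cv2.COLOR_RGB2GRAY)[135:151,340:356])
for k in d:
    rr=onplane(d[k],R[k],p); dd=onplane(d[k],S[k][0],p)-rr; print(k,"spot-ring x,y mm",dd@XR*1e3,dd@YR*1e3)
E
```

```text
{'top': array([429.0141369, 254.7641369]), 'side': array([348.03294118, 142.61552941])}
ring [ 0.35515326 -0.44688601  0.09339167] 0.003006028368203478
[[241 240 241 244 242 242 240 240 244 214 188 234 241 239 239 240 239]
 [241 241 241 241 241 241 243 245 250 202 208 244 240 238 238 239 239]
 [241 240 240 240 242 244 249 241 229 196 224 249 243 241 239 239 239]
 [241 240 241 240 245 243 229 168 113 138 194 241 249 243 240 239 241]
 [242 241 242 244 249 220 128 164 200 189 123 172 239 244 240 239 241]
 [237 229 222 226 239 177 176 248 255 255 237 140 201 247 241 240 241]
 [229 215 203 210 193 149 230 251 246 248 255 182 190 250 244 243 243]
 [243 244 246 252 202 131 233 250 245 248 249 163 194 235 216 226 229]
 [241 241 242 250 215 111 222 254 249 253 226 131 216 225 181 184 201]
 [242 242 242 246 232 154 180 235 236 225 150 172 242 247 247 232 232]
 [241 243 242 244 250 233 155 142 137 137 175 233 248 244 242 240 242]
 [242 242 243 244 244 250 234 175 176 237 252 246 244 242 241 239 241]
 [242 242 244 244 244 247 220 202 244 249 244 242 243 243 240 239 241]
 [242 242 244 244 243 246
[... 612 characters left out ...]
 255 255 254 255 255  61 253 255 254 253]
 [253 253 255 255 130 176 255 255 254 255 255  46 168 239 255 255]
 [252 251 254 255 124 168 255 255 255 255 239  82 255 219 221 166]
 [251 251 253 255 254  58 188 250 255 169  61 227 255 254 254 254]
 [253 251 252 254 255 254 124  80 118 153 255 255 255 254 254 253]
 [254 252 251 252 255 255 255 218 255 255 255 254 253 252 252 252]
 [254 252 252 251 252 254 226 224 255 254 253 253 253 253 252 252]
 [254 252 251 251 252 254 225 255 254 252 252 252 253 252 252 252]
 [252 252 251 251 253 253 154 255 253 252 252 251 252 252 251 252]]
top spot-ring x,y mm -27.403969055392693 -24.18027299195054
side spot-ring x,y mm -28.422327222955257 -23.570353592084572
```

```bash
cat > turn.py <<'E'
from bench import r, vision
from h import *
np.set_printoptions(precision=3,suppress=True)
RING=np.array([.35515,-.44689,.09339])
def spot():
    for n,b,rb in(("side",(330,125,40,35),(342,137,12,12)),("top",(415,235,32,32),(423,249,13,12))):
        c=vision.camera(n); p,w=spotpix(c,b)
        if p is None: print(n,"none"); continue
        R={"side":(348.03,142.62),"top":(429.01,254.76)}[n]
        dd=onplane(c,p,RING)-onplane(c,R,RING); print(n,"spot-ring mm",dd@XR*1e3,dd@YR*1e3,"w",w)
def turn(xy,deg,j6start,z=.137):
    j1=np.degrees(np.arctan2(xy[1],xy[0])); yaw=j1-j6start+90
    P=np.array([*xy,z]); r.set_gripper(.045)
    if np.hypot(*(np.array(r.get_state()["position"])[:2]-xy))>.005: r.move_pose(P+[0,0,.07],[180,0,yaw])
    else: r.move_pose(P+[0,0,.03],[180,0,yaw])
    print("q",np.array(r.get_state()["joint_positions"]))
    if r.move_straight(P,v=.1,stop_force=10): print("HIT",r.get_state()["position"]); return
    r.set_gripper(0,50); s=r.get_state(); print("grip",s["opening"],s["grip_force"],s["force"])
    q=np.array(s["joint_positions"]); q[5]-=deg; r.set_joints(q); r.pause(.2)
    s=r.get_state(); print("turned",s["force"],s["wrist_torque"],s["clock"]); spot()
def release():
    r.set_gripper(.045); p=np.array(r.get_state()["position"]); r.move_straight(p+[0,0,.07],v=.2)
E
python3 - <<'E'
from turn import *
turn((.5645,.1665),101,60); release(); spot(); print(r.get_state()["clock"])
E
```

```text
q [ 5.537 19.724 84.595 -0.021 75.681 49.095]
grip 0.020524409330030812 48.906936049461365 [-2.866  2.596  5.991]
turned [-9.629 -1.179  5.341] [-0.209  1.522  0.077] 12.5833
side spot-ring mm 10.16033374747249 1.7943059757814186 w 992.0
top spot-ring mm -27.635307334791257 0.4143063022311508 w 640.0
side spot-ring mm 11.733158801318508 2.046687578075846 w 949.0
top spot-ring mm -28.362503187202524 0.4998460298854322 w 704.0
13.6417
```

```bash
sed -i 's/(330,125,40,35)/(330,130,28,25)/' turn.py
python3 - <<'E'
from turn import *
turn((.4995,.165),-147,-70); release(); r.pause(.2); spot(); print(r.get_state()["clock"])
c=[vision.camera(n)["img"][:,:,::-1] for n in("top","side")]
f=lambda i,x,y,w,h:cv2.resize(i[y:y+h,x:x+w],(400,300),interpolation=cv2.INTER_NEAREST)
cv2.imwrite("pics/c3.png",np.vstack([np.hstack([f(c[0],200,145,240,180),f(c[0],390,220,80,60)]),np.hstack([f(c[1],180,120,240,180),f(c[1],310,115,80,60)])]))
E
```

```text
q [  6.122  13.395  93.323  -0.002  73.226 -82.003]
grip 0.020378841441524607 48.976988196372986 [-0.591  5.361  4.763]
turned [-10.121  -2.035   8.701] [-0.148  1.513 -0.034] 18.0167
side spot-ring mm -1.2773423403794044 0.2682564977609343 w 488.0
top spot-ring mm -1.5491330788534285 0.6955522958728195 w 443.0
side spot-ring mm -1.2381837483170086 0.3011546178062839 w 481.0
top spot-ring mm -1.553664170000856 0.6784341236345698 w 443.0
19.275
```

View pics/c3.png

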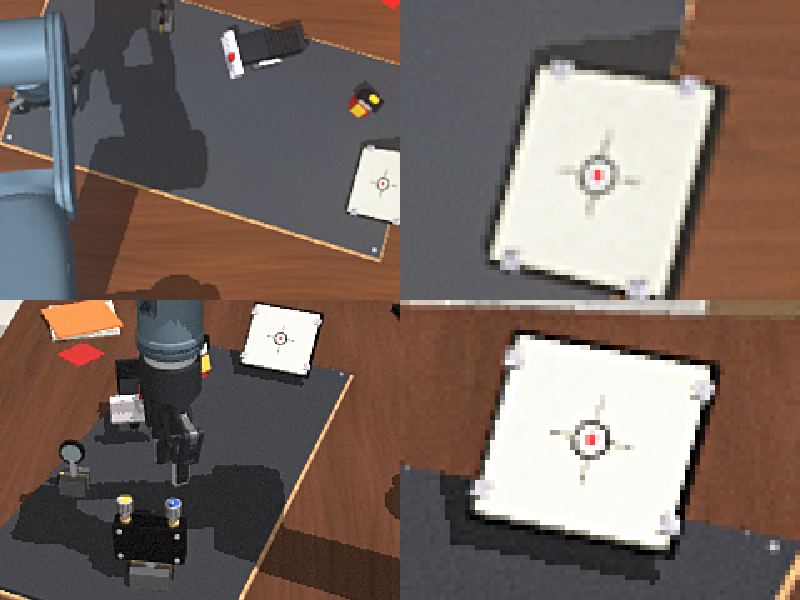

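The red spot is now inside the ring in both views, at about (429,255) in the top view and (348,143) in the side view. It is roughly 1.5 mm off centre. The gripper is clear of everything and the shutter is against its end stop, so I'll hand in.

```bash
python3 -c "
from bench import r
print(r.sign_off())"
```

```text
the job is handed in; nothing more can be done
None
```

The job is handed in: the shutter is open to its end stop, the red spot sits inside the ring about 1.5 mm off centre in both camera views, and the gripper has let go and is clear of everything.

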